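# Cover the long angle rail with its guard

## Task

Two bare steel angle rails are fastened on plates on the soldering bench; for each there lies about a loose aluminium angle guard of the same length, with a black grip block on its ridge. Take the long guard, lower it in the grip onto the long rail so that it nests fully down on it, ridge along ridge with the ends even, and then let go; do not drop it. Leave the short guard where it lies and the short rail bare.

Things in the scene. Friction and masses are not known exactly. Their poses are not given: they have to be found in the camera images.
- long_guard: Long guard, 140 mm, loose, 0.1 to 0.2 kg: 90 deg aluminium section, ridge up: two legs 40 x 4 mm sloping 45 deg; 57 mm wide, outer ridge 31.1 mm above its toes. Black grip block on mid-ridge: 40 mm along x, 16 mm across y, top 28 mm above ridge. Origin: under mid-ridge at toe height; x along ridge (ends alike), z up. Nested: its origin 17.7 mm above the rail origin.
- long_rail: Rail to cover: fixed steel plate 170 x 100 x 12 mm on the table with a bare steel angle rail 140 mm long fastened tent-wise along its middle: same section as the guards (legs 40 x 4 mm, 57 mm wide), no grip block; ridge 43.1 mm above the table. Origin: centre of plate's underside; x along ridge, y across, z up.
- short_guard: Short guard, 80 mm, loose, leave alone: 90 deg aluminium section, ridge up: two legs 40 x 4 mm sloping 45 deg; 57 mm wide, outer ridge 31.1 mm above its toes. Black grip block on mid-ridge: 40 mm along x, 16 mm across y, top 28 mm above ridge. Origin: under mid-ridge at toe height; x along ridge (ends alike), z up. 
- short_rail: Short rail, leave bare: fixed steel plate 110 x 100 x 12 mm on the table with a bare steel angle rail 80 mm long fastened tent-wise along its middle: same section as the guards (legs 40 x 4 mm, 57 mm wide), no grip block; ridge 43.1 mm above the table. Origin: centre of plate's underside; x along ridge, y across, z up.
Mind the look-alikes: they are no part of the job. Leave any orange look-alike of the long_guard alone. Leave any pink look-alike of the long_rail alone.

How it is judged:
By the outcome, as a careful person would: the job done as asked, in the order asked, and still so for the second after the job is handed in, with the robot touching nothing.
It also fails if it takes over 34 s, if anything falls off the work surface, if the arm or the gripper's body presses on something with over 40 N, if the wrist force passes 120 N, or if a joint passes its speed limit or range.

## Robot

A 6-joint arm with a two-finger parallel gripper is mounted at the origin on the work surface. World frame = base frame: x ahead of the robot, y to its left, z up, the work surface at z = 0. Lengths are in m, angles in degrees, forces in N, time in s.
With the tool pointing down it reaches from about 0.225 to 0.875 m from the base axis. Payload 3.4 kg.
Tool frame: the origin (TCP) lies at the very end of the fingers, on their centre line; the grasp point (between the pads) lies 19 mm behind it; z points along the fingers, y is the line along which they close (so a half turn about z gives the same grasp; the last joint's range is limited). The gripper opens to 85 mm and grips with 20 to 120 N. Pads are 22 mm wide; open, the fingers measure 114 mm over their backs; the gripper's body (76 mm by 85 mm) begins 54 mm behind the grasp point. The pads swing forward as they close: fully open they stand 13 mm farther back than shut.
Start: joints at [-81.074, 15.808, 86.224, -0, 77.962, -6.933], TCP at [0.157, -0.553, 0.231] pointing down, gripper open.
Joint ranges: [-165.64, 165.64], [-43.16, 119.46], [12.63, 154.43], [-67.54, 247.53], [6.08, 155.33], [-154.97, 154.97]. Speed limits (degrees/s): [147.25, 147.25, 180, 180, 180, 180].

## Interface

Orientations are given as [roll, pitch, yaw] about the fixed x, y, z axes, in that order (R = Rz(yaw) Ry(pitch) Rx(roll)).
In Python, from station import manip gives the robot as it stands.
- The arm moves only by the tool drive_tool, never from a script. Its argument "motion" is one flat list of numbers, 7 for each row, row after row: the turn, a rotation vector about the tool's x, y, z in rad, then the shift along the tool's x, y, z in cm, then the opening, from -1 (shut) to 1 (fully open). In form: [ax, ay, az, x, y, z, grip, ax, ay, az, x, y, z, grip, ...]. A call has 1 to 12 rows; each row is the pose to reach, as a shift and turn from the pose commanded when the call began, along the tool's axes at that moment; what a row does not reach only later rows make up. A row lasts 1/8 s, in which the tool goes at most 62.5 mm and 10.7 degrees, less where a joint would pass 70% of its speed; a pose out of reach is approached as far as the arm can. A call with a gripper value outside its range is refused whole. The fingers move at their own pace and stop on an object; "squeeze" is the grip in N (left out, the last holds). Time passes only in rows, so rows that repeat a pose let the fingers close. It gives the time, the measured TCP pose, the force, the opening and the grip force at its end, in the units of the state.
- manip.get_obs(): the state, without advancing time (a new reading comes with each control period).
- manip.camera(name): name is "scene" or "top" or "wrist"; returns a dict with "color" (480x640x3 uint8, red, green, blue), "depth" (480x640 float32, m along the optical axis (not along the pixel's ray), 0 where there is no reading), "vfov" (degrees; the focal length in pixels is half the picture's height over the tangent of half this angle, whatever the lens; pixels are square), "cx", "cy" (the principal point, pixels), "origin" and "rotation" of the camera in the world; the wrist camera has in their place "mount" (4x4, takes a point from camera to tool coordinates, whose origin is the TCP and whose axes are the flange's). Camera axes: x right, y up, looking along -z (the intrinsics and any distortion apply to the point x, -y, -z); pixel columns grow to the right and rows downward; lengths in m; the calibration is good to about 2 mm. The wrist camera is an equidistant fisheye: a pixel r from the principal point sees the ray r / f radians off the axis. A picture is of the moment at which its call begins: read the wrist's pose just before it.
- manip.hand_in(): hands the job in; it is judged then, once.
Trained networks look in the newest picture that a camera, given by its name, has taken for a name from the list of things; names that differ only in an ending like _2 or _b are one class to them, and where a whole thing is asked for, a point or a joint stands for the part that bears it (a point fixed in the world has none). Each returns a list of dicts, best first, with "confidence" (0 to 1); they miss things now and then, are a little off and sometimes report something else, mostly with a low value. They report only what shows in the picture. A call takes as long as a camera call. They do not tell look-alikes from the thing itself.
- manip.trace(target, camera): "mask" (480x640 bool, what is visible of it) and "position" ([row, column] in pixels, amid what is visible of it).
The state is a dict: "clock": time; "joints": joint angles; "joint_vel": joint speeds; "joint_torque": joint torques, N m; "tool_pos": TCP position; "tool_rot": TCP orientation; "wrist_force": force on the tool from outside, world axes, zero at the start; "ft_torque": the same for the moment, N m; "width": finger opening in m; "grasp_force": force on a finger pad.
Only numpy, scipy, OpenCV 4.12 (cv2) and the standard library are available. Lean on these libraries where they do the work, as an engineer would, in place of code of your own. Each camera call takes 0.05 s, during which the arm holds its last target. There are 200 camera calls.

## Working session

There is one attempt and no reset: what is moved stays moved. The work goes in short steps, Python scripts to look and compute and a tool call to move; the robot and the scene stay as the last step left them, time stands still between calls to the robot, and variables do not carry over. Pictures are saved under pics/ and viewed, at most 10 in all, crops included, and the job is handed in when it is done.

Besides the shell and the picture viewer there is one more tool, called after "Request:" as name(argument=value, ...) on one line, values as JSON. drive_tool: Moves the arm, as the interface text tells. Its arguments: {"type":"object","properties":{"motion":{"type":"array"},"squeeze":{"type":"number"}},"required":["motion"]}

```bash
mkdir -p pics
cat > h.py <<'E'
import numpy as np, cv2
from station import manip
def pts(c, mask=None):
    f=240/np.tan(np.radians(c["vfov"])/2); d=c["depth"]
    v,u=np.nonzero((d>0)&(mask if mask is not None else True))
    z=d[v,u]; P=np.c_[(u-c["cx"])/f*z,-(v-c["cy"])/f*z,-z]
    return P@np.array(c["rotation"]).T+np.array(c["origin"]),v,u
E
python3 - <<'E'
from h import *
out=[]
for n in("top","scene"):
    c=manip.camera(n); cv2.imwrite(f"pics/{n}.png",c["color"][...,::-1])
    np.savez(f"{n}.npz",**{k:v for k,v in c.items() if k!="name"})
    print(n,[k for k in c],c["vfov"],c["origin"])
    for t in("long_guard","long_rail","short_guard","short_rail"):
        for r in manip.trace(t,n):
            P,v,u=pts(c,r["mask"])
            print(t,round(r["confidence"],2),np.round(r["position"]),r["mask"].sum(),np.median(P,0).round(3),np.percentile(P[:,2],[2,50,98]).round(3))
            np.save(f"m_{n}_{t}_{int(r['position'][0])}.npy",r["mask"])
E
ls *.npy
```

```text
top ['color', 'depth', 'vfov', 'cx', 'cy', 'origin', 'rotation'] 57.0378439004404 [ 0.36766994 -0.04824483  1.02737624]Traceback (most recent call last):
  File "<stdin>", line 9, in <module>
  File "h.py", line 7, in pts
    return P@np.array(c["rotation"]).T+np.array(c["origin"]),v,u
           ~~~~~~~~~~~~~~~~~~~~~~~~~~~^~~~~~~~~~~~~~~~~~~~~~
ValueError: operands could not be broadcast together with shapes (1579,) (3,) 
ls: cannot access '*.npy': No such file or directory
```

View pics/top.png

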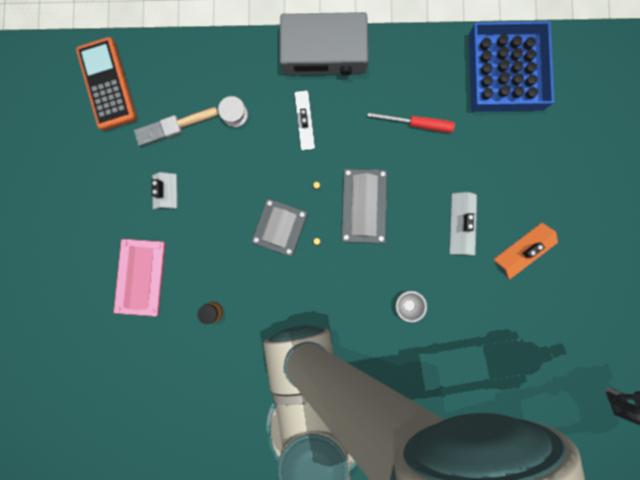

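The top view shows the long guard at about (463,223), the long rail at (365,205), the short guard at (165,190) and the short rail at (280,228). The orange look-alike is at (527,250) and the pink one at (139,277). "rotation" is a 3-vector (roll, pitch, yaw), so I'll fix the helper.

```bash
sed -i 's/np.array(c\["rotation"\]).T/Rotation.from_euler("xyz",c["rotation"],degrees=True).as_matrix().T/; 1a from scipy.spatial.transform import Rotation' h.py
python3 - <<'E'
from h import *
for n in("top","scene"):
    c=manip.camera(n); cv2.imwrite(f"pics/{n}.png",c["color"][...,::-1])
    np.savez(f"{n}.npz",**c)
    print(n,c["rotation"],c["origin"])
    P,v,u=pts(c); print("table z",np.percentile(P[:,2],[20,50,70]).round(4))
    for t in("long_guard","long_rail"):
        for r in manip.trace(t,n):
            P,v,u=pts(c,r["mask"])
            xy=P[:,:2]; (cx,cy),(w,h),a=cv2.minAreaRect(xy.astype(np.float32)*1000)
            print(t,round(r["confidence"],2),np.round(r["position"]),r["mask"].sum(),np.percentile(P[:,2],[2,50,98]).round(3),"rect",np.round([cx,cy,w,h,a],1))
            np.save(f"m_{n}_{t}_{int(r['position'][1])}.npy",r["mask"])
print(manip.get_obs())
E
ls *.npy
```

```text
top [  4.34752308   1.20287118 -90.37115404] [ 0.36766994 -0.04824483  1.02737624]
table z [-0.0007  0.0014  0.003 ]
long_guard 0.93 [253. 526.] 1526 [0.004 0.02  0.061] rect [ 395.6 -479.2   58.1  141.9   35.7]
long_guard 0.67 [223. 459.] 1475 [0.004 0.02  0.061] rect [ 458.1 -339.4   57.3  139.4   86.2]
long_rail 0.86 [205. 368.] 3131 [0.009 0.016 0.043] rect [ 503.7 -112.2  102.8  172.6   89.4]
long_rail 0.57 [279. 138.] 3153 [0.008 0.015 0.043] rect [339.1 410.  101.1 167.8  86.1]
scene [3.69090753e+01 1.95592057e-02 7.06664851e+01] [ 0.98268327 -0.23177879  0.80231178]
table z [-0.001   0.0008  0.0022]
long_guard 0.97 [292. 186.] 1798 [0.002 0.018 0.061] rect [ 447.2 -337.3   59.1  164.8   86. ]
long_guard 0.81 [284. 105.] 1876 [0.004 0.02  0.06 ] rect [ 384.1 -485.7   87.   140.3   36. ]
long_rail 0.94 [279. 301.] 3600 [0.006 0.015 0.043] rect [ 503.2 -109.6  103.1  171.3   88.7]
long_rail 0.59 [166. 482.] 2195 [0.003 0.014 0.042] rect [336.5 414.5 113.8 182.8  88. ]
{'clock': 0.4, 'joints': array([-8.10735830e+01,  1.58172286e+01,  8.62353465e+01, -1.66586603e-03,
        7.79622984e+01, -6.93276889e+00]), 'joint_vel': array([-0.09624935, -0.05642814, -0.11773382, -0.07934923,  0.13302179,
       -0.04831946]), 'joint_torque': array([-6.71207636e-04, -4.16173446e+01, -2.45744741e+01, -2.50487886e-05,
        3.44558190e-03,  6.37256520e-06]), 'tool_pos': array([ 0.1571098 , -0.55306825,  0.231159  ]), 'tool_rot': array([-1.79985039e+02, -1.78073119e-04,  1.58595335e+01]), 'wrist_force': array([-0.75574397, -0.42684488,  0.85742346]), 'ft_torque': array([0.02401168, 0.03883472, 0.01909371]), 'grasp_force': 0.0, 'width': 0.08557263626437579}
m_scene_long_guard_105.npy
m_scene_long_guard_186.npy
m_scene_long_rail_300.npy
m_scene_long_rail_481.npy
m_top_long_guard_459.npy
m_top_long_guard_525.npy
m_top_long_rail_138.npy
m_top_long_rail_368.npy
```

View pics/scene.png

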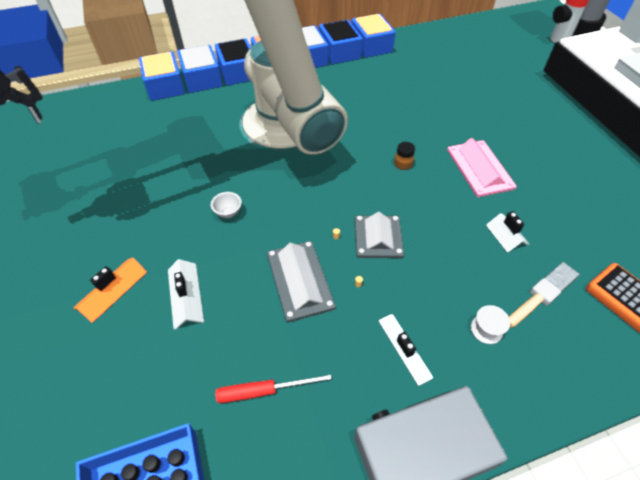

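The scene view agrees: the long guard is at (186,292), its grip block at (181,283), and the long rail at (300,280). Next I'll fit the tent section to the points.

```bash
cat >> h.py <<'E'
from scipy.optimize import least_squares
def tent(P,x0,L=.140,zt=.0311,zmin=.004):
    """fit ridge: returns x,y,yaw,dz ; P world points"""
    x,y,a,dz=*x0,0.
    for _ in range(4):
        def sd(p,Q): 
            c,s=np.cos(p[2]),np.sin(p[2]); q=Q[:,:2]-p[:2]
            return q[:,0]*c+q[:,1]*s,-q[:,0]*s+q[:,1]*c
        S,D=sd((x,y,a),P); H=zt-np.abs(D)
        k=(abs(S)<L/2+.004)&(abs(D)<.027)&(P[:,2]>zmin)&(P[:,2]<zt+.01)&(abs(P[:,2]-H)<.012)
        Q=P[k]
        def res(p):
            S,D=sd((x,y,p[1]),Q); d=D-p[0]; return (zt+p[2]-abs(d)-Q[:,2])/np.sqrt(2)*1e3
        r=least_squares(res,[0,a,dz],loss="soft_l1")
        off,a2,dz=r.x
        x-=off*np.sin(a2); y+=off*np.cos(a2); a=a2
        # ends: per-lane extremes of s
        S,D=sd((x,y,a),P); k=(abs(D)<.024)&(P[:,2]>zmin)&(abs(P[:,2]-(zt+dz-abs(D)))<.005)&(abs(S)<L/2+.01)
        lo,hi=np.percentile(S[k],[.5,99.5]); m=(lo+hi)/2
        x+=m*np.cos(a); y+=m*np.sin(a)
    return dict(x=x,y=y,yaw=np.degrees(a),dz=dz,len=hi-lo,n=len(Q),rms=np.sqrt(np.mean(r.fun**2)))
E
cat > fit.py <<'E'
from h import *
for n,g,r in(("top",459,368),("scene",186,300)):
    c=dict(np.load(n+".npz"))
    for nm,px,x0,zt,zm in(("guard",g,(.457,-.338,np.radians(-4)),.0311,.004),("rail",r,(.503,-.111,0.),.0431,.016)):
        P,v,u=pts(c,np.load(f"m_{n}_long_{nm}_{px}.npy"))
        print(n,nm,{k:round(float(q),4) for k,q in tent(P,x0,zt=zt,zmin=zm).items()})
        if nm=="guard":
            b=P[P[:,2]>.045]; print(" block",len(b),b.mean(0).round(4), cv2.minAreaRect((b[:,:2]*1e3).astype(np.float32)))
E
python3 fit.py
```

```text
top guard {'x': 0.4583, 'y': -0.3393, 'yaw': -3.4226, 'dz': 0.001, 'len': 0.1378, 'n': 1219.0, 'rms': 1.5146}
 block 170 [ 0.4575 -0.3375  0.0583] ((457.7240905761719, -338.5976257324219), (16.710819244384766, 39.01292419433594), 87.53881072998047)
top rail {'x': 0.502, 'y': -0.1113, 'yaw': -2.3113, 'dz': 0.001, 'len': 0.1391, 'n': 1419.0, 'rms': 1.2657}
scene guard {'x': 0.4588, 'y': -0.3375, 'yaw': -3.5261, 'dz': 0.0006, 'len': 0.14, 'n': 1420.0, 'rms': 1.2769}
 block 197 [ 0.4622 -0.3365  0.0575] ((460.1020202636719, -337.39697265625), (16.352001190185547, 41.507511138916016), 86.42802429199219)
scene rail {'x': 0.5029, 'y': -0.1093, 'yaw': -2.2528, 'dz': 0.0006, 'len': 0.1395, 'n': 1567.0, 'rms': 1.0199}
```

Request:
drive_tool(motion=[0,0,0.05,5,-1.8,1.5,1,0,0,0.12,11,-3.9,3.5,1,0,0,0.2,17,-6,5.5,1,0,0,0.28,23,-8.2,7.5,1,0,0,0.338,29,-10.3,9.3,1,0,0,0.338,33,-11.7,10.6,1,0,0,0.338,34.86,-12.4,11.1,1,0,0,0.338,34.86,-12.4,11.1,1,0,0,0.338,34.86,-12.4,11.1,1,0,0,0.338,34.86,-12.4,11.1,1])

```text
clock: 1.65
tool_pos: [0.4576, -0.34, 0.121]
tool_rot: [179.9, -0.0, -3.6]
wrist_force: [-0.2, 0.3, -1.1]
width: 0.0853
grasp_force: 0.0
```

Run:
```python
from h import *
o=manip.get_obs(); print(o["clock"],o["tool_pos"],o["tool_rot"],o["joints"].round(1))
c=manip.camera("wrist"); cv2.imwrite("pics/w1.png",c["color"][...,::-1])
```

```text
1.65 [ 0.45762423 -0.34001643  0.12096233] [ 1.79935954e+02 -2.83644354e-02 -3.62753149e+00] [-43.6  20.1  96.6  -0.   63.3  50.1]
```

View pics/w1.png

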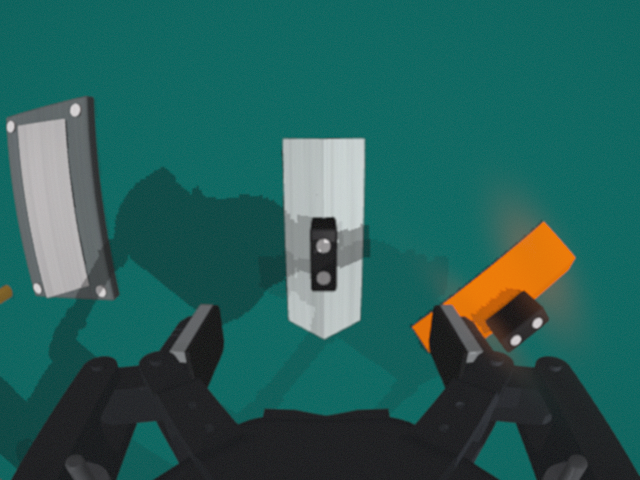

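The wrist view shows the guard's block at about (323,255), centred between the fingers. The orange guard stands clear to the right. I'll descend and grip.

Request:
drive_tool(motion=[0,0,0,0,0,3,1,0,0,0,0,0,6,1,0,0,0,0,0,8,1,0,0,0,0,0,9,1,0,0,0,0,0,9,1,0,0,0,0,0,9,-1,0,0,0,0,0,9,-1,0,0,0,0,0,9,-1,0,0,0,0,0,9,-1,0,0,0,0,0,9,-1,0,0,0,0,0,9,-1,0,0,0,0,0,9,-1], squeeze=60)

```text
clock: 3.2
tool_pos: [0.4588, -0.3388, 0.0307]
tool_rot: [180.0, -0.0, -3.5]
wrist_force: [-0.7, 0.0, 5.9]
width: 0.0149
grasp_force: 59.0
```

Request:
drive_tool(motion=[0,0,0,0,0,-3,-1,0,0,0,0,0,-7,-1,0,0,0,0,0,-10,-1,0,0,0,0.5,-3,-10,-1,0,0,0,1,-8,-10,-1,0,0,-0.01,1.5,-13,-10,-1,0,0,-0.02,2.3,-18,-10,-1,0,0,-0.021,2.8,-21.5,-10,-1,0,0,-0.021,3,-23.04,-10,-1,0,0,-0.021,3,-23.04,-10,-1,0,0,-0.021,3,-23.04,-10,-1,0,0,-0.021,3,-23.04,-10,-1])

```text
clock: 4.7
tool_pos: [0.5025, -0.1117, 0.1302]
tool_rot: [180.0, 0.0, -2.4]
wrist_force: [0.8, -1.0, -0.5]
width: 0.015
grasp_force: 58.7
```

Run:
```python
from h import *
o=manip.get_obs(); print(o["clock"],o["tool_pos"],o["tool_rot"],o["wrist_force"],o["ft_torque"],o["width"])
c=manip.camera("wrist"); cv2.imwrite("pics/w2.png",c["color"][...,::-1])
c=manip.camera("scene"); cv2.imwrite("pics/s2.png",c["color"][...,::-1]); np.savez("s2.npz",**c)
P,v,u=pts(c)
for dz in(.10,):
  t=P-[0,0,dz]; k=(abs(P[:,0]-.5026)<.1)&(abs(P[:,1]+.1105)<.05)&(P[:,2]>.09); print(k.sum())
  print({a:round(float(b),4) for a,b in tent(t[k],(.5026,-.1105,np.radians(-2.3)),zmin=-.01).items()})
for r in manip.trace("long_guard","scene"): print(r["confidence"],r["position"])
```

```text
4.7 [ 0.50251911 -0.11170288  0.13018747] [ 1.79971920e+02  7.82777956e-03 -2.39024109e+00] [ 0.80658112 -0.97649    -0.53435529] [-0.02195252  0.02081284  0.03300392] 0.015036096467891287
15399
{'x': 0.5038, 'y': -0.1105, 'yaw': -2.4798, 'dz': -0.0002, 'len': 0.1381, 'n': 1106.0, 'rms': 1.3515}
0.98 [258.9, 300.9]
0.74 [283.7, 105.5]
```

View pics/w2.png

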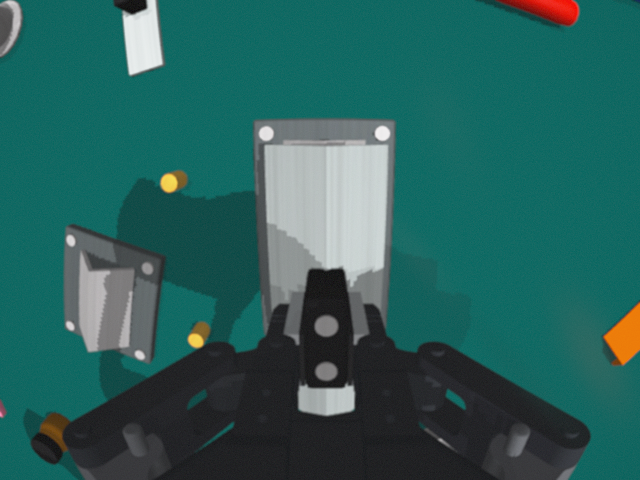

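View pics/s2.png

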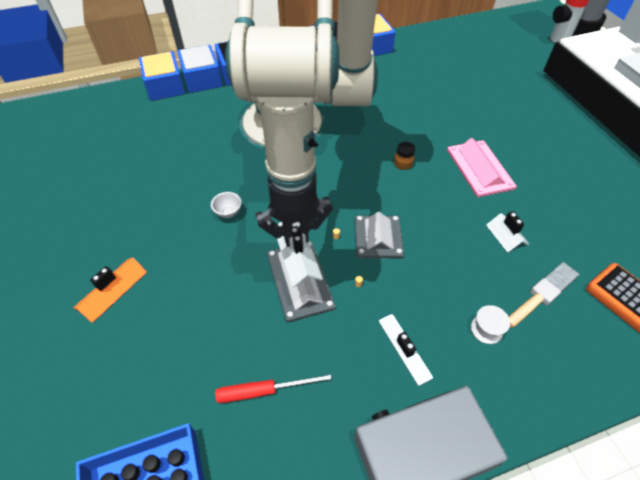

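The wrist and scene views show the guard held level above the long rail, at scene (300,259), with its ridge along the rail's. I'll lower to 10 mm above nested and measure.

Request:
drive_tool(motion=[0,0,0,0,0,2.5,-1,0,0,0,0,0,5,-1,0,0,0,0,0,6.5,-1,0,0,0,0,0,7.2,-1,0,0,0,0,0,7.2,-1,0,0,0,0,0,7.2,-1])

```text
clock: 5.6
tool_pos: [0.5033, -0.1107, 0.059]
tool_rot: [180.0, -0.1, -2.3]
wrist_force: [0.7, 0.2, -1.1]
width: 0.0147
grasp_force: 58.7
```

```bash
cat > chk.py <<'E'
from h import *
import sys
h=float(sys.argv[1])
o=manip.get_obs(); print(o["clock"],o["tool_pos"].round(4),o["tool_rot"].round(2),o["wrist_force"].round(1))
for n in("scene","top"):
  c=manip.camera(n); np.savez("s3"+n+".npz",**c); cv2.imwrite(f"pics/{n}_{sys.argv[2]}.png",cv2.resize(c["color"][180:340,220:400] if n=="scene" else c["color"][140:270,300:430],None,fx=4 if n=="top" else 3.5,fy=4 if n=="top" else 3.5)[...,::-1])
  P,v,u=pts(c); P=P-[0,0,h]
  k=(abs(P[:,0]-.5026)<.1)&(abs(P[:,1]+.1105)<.05)
  print(n,{a:round(float(b),4) for a,b in tent(P[k],(.5026,-.1105,np.radians(-2.3)),zmin=.003).items()})
E
python3 chk.py 0.0277 a
```

```text
5.6 [ 0.5033 -0.1107  0.059 ] [ 1.7997e+02 -9.0000e-02 -2.3000e+00] [ 0.7  0.2 -1.1]
scene {'x': 0.505, 'y': -0.1098, 'yaw': -2.1915, 'dz': 0.001, 'len': 0.1369, 'n': 952.0, 'rms': 1.3033}
top {'x': 0.4637, 'y': -0.1101, 'yaw': -2.0629, 'dz': 0.0013, 'len': 0.062, 'n': 593.0, 'rms': 1.2737}
```

View pics/scene_a.png

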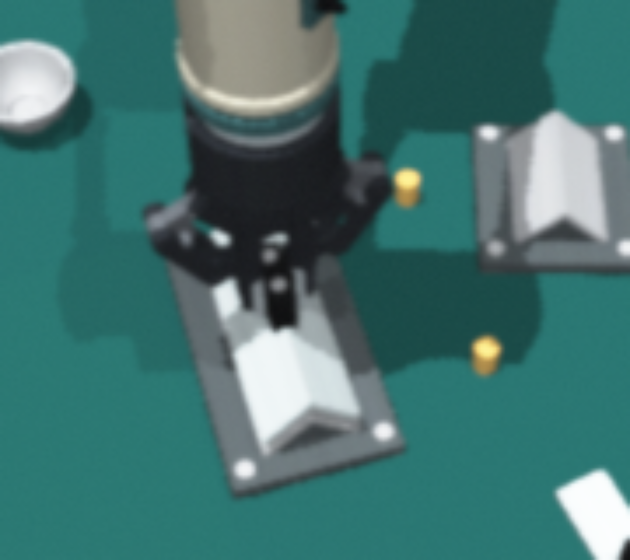

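Request:
drive_tool(motion=[0,0,0,-0.06,0,0.3,-1,0,0,0,-0.06,0,0.6,-1,0,0,0,-0.06,0,0.8,-1,0,0,0,-0.06,0,0.95,-1,0,0,0,-0.06,0,1.05,-1,0,0,0,-0.06,0,1.05,-1,0,0,0,-0.06,0,1.05,-1])

```text
clock: 6.58
tool_pos: [0.5019, -0.1104, 0.0485]
tool_rot: [180.0, -0.0, -2.3]
wrist_force: [-1.9, 1.5, 5.8]
width: 0.0153
grasp_force: 59.8
```

Request:
drive_tool(motion=[0,0,0,0,0,0.06,-1,0,0,0,0,0,0.06,-1])

```text
clock: 6.82
tool_pos: [0.502, -0.1104, 0.0485]
tool_rot: [180.0, -0.0, -2.3]
wrist_force: [-2.5, 1.7, 10.5]
width: 0.0147
grasp_force: 60.5
```

```bash
python3 chk.py 0.0177 b
```

```text
6.825 [ 0.502  -0.1104  0.0485] [ 1.7999e+02 -2.0000e-02 -2.3100e+00] [-2.5  1.7 10.5]
scene {'x': 0.5054, 'y': -0.1094, 'yaw': -2.2122, 'dz': 0.0004, 'len': 0.1335, 'n': 964.0, 'rms': 1.6695}
top {'x': 0.4625, 'y': -0.1097, 'yaw': -2.5265, 'dz': 0.0009, 'len': 0.062, 'n': 575.0, 'rms': 1.2205}
```

View pics/scene_b.png

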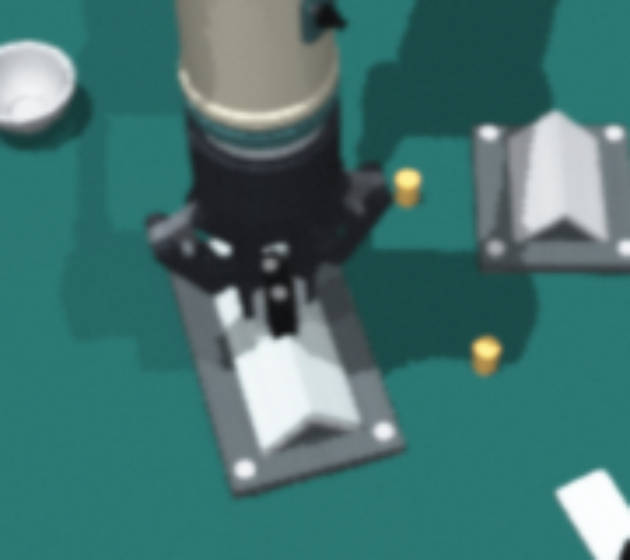

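The guard sits at nested height (0.0485 against 0.0484 m) with its +x end within 0.5 mm of the rail's end. I'll release and withdraw upwards.

Request:
drive_tool(motion=[0,0,0,0,0,-0.05,-1,0,0,0,0,0,-0.05,0,0,0,0,0,0,-0.05,1,0,0,0,0,0,-0.05,1,0,0,0,0,0,-0.05,1,0,0,0,0,0,-0.05,1,0,0,0,0,0,-2,1,0,0,0,0,0,-5,1,0,0,0,0,0,-9,1,0,0,0,0,0,-14,1,0,0,0,0,0,-18,1,0,0,0,0,0,-20,1])

```text
clock: 8.43
tool_pos: [0.5029, -0.1107, 0.2499]
tool_rot: [179.9, -0.2, -2.3]
wrist_force: [0.2, 0.7, -1.3]
width: 0.0856
grasp_force: 0.0
```

Request:
drive_tool(motion=[0,0,0,-5,0,0,1,0,0,0,-10,0,0,1,0,0,0,-14,0,0,1,0,0,0,-17,0,0,1,0,0,0,-17,0,0,1,0,0,0,-17,0,0,1])

```text
clock: 9.18
tool_pos: [0.3331, -0.1039, 0.2475]
tool_rot: [180.0, -0.1, -2.3]
wrist_force: [0.0, -0.1, 0.3]
width: 0.0853
grasp_force: 0.0
```

```bash
python3 chk.py 0.0177 c
```

```text
9.175 [ 0.3331 -0.1039  0.2475] [ 1.7997e+02 -1.0000e-01 -2.3200e+00] [ 0.  -0.1  0.3]
scene {'x': 0.5016, 'y': -0.1093, 'yaw': -2.2726, 'dz': 0.0004, 'len': 0.1399, 'n': 1422.0, 'rms': 1.5013}
top {'x': 0.5013, 'y': -0.1112, 'yaw': -2.373, 'dz': 0.001, 'len': 0.139, 'n': 1291.0, 'rms': 1.3129}
```

View pics/scene_c.png

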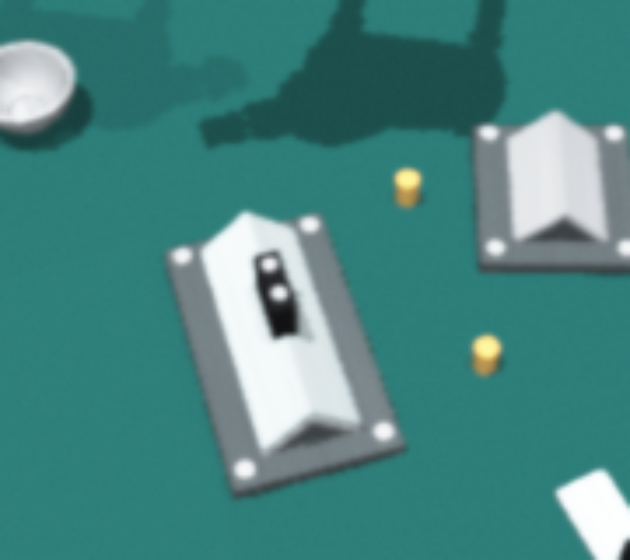

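The released guard is nested at the right height and parallel within 0.1°. Its ends are even to about 1 mm, which is within the measuring accuracy. The gripper is clear.

```bash
python3 -c "
from station import manip
print(manip.hand_in())"
```

```text
the job is handed in; nothing more can be done
None
```

The long guard was lowered in the grip onto the long rail and released: it measures fully nested, parallel within about 0.1° and ends even to about 1 mm; the short guard and short rail were not touched, and the job was handed in at about 9.3 s.

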